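Pack the vanity cabinet and shut its glass door

TASK

Slide the half-open glass door of the low mirrored cabinet fully open by pushing its black pull, then lay the steel tongue scraper flat in the sunken channel of the open bay. Next lay the wooden nail brush, bristles down, crosswise over it so that it bridges the two white ledges, and finally slide the door fully shut. Do not disturb the soap dish with its soap, the cup or the bottle.

Things in the scene. Friction and masses are not known exactly. Their poses are not given: they have to be found in the camera images.
- cabinet: Low mirrored vanity cabinet, fixed, 170 (x) x 410 (y) x 62 mm high; place and yaw vary. Origin: centre of its underside; x from front to back, y along the door track, z up. The +y half has a fixed mirrored roof (60 mm high). The -y half is an open-topped bay, inside 150 mm (x) by 190 mm (y from -200 to -10 mm), walls 60 to 62 mm high.
- bay (a point): Centre of the grey channel floor in the bay, at (0, -105, 10) mm in the cabinet's frame, same axes. The channel is 64 mm wide (x -32 to 32) and runs along y over the bay's whole 190 mm. On either side of it lies a white ledge 43 mm wide, its top 12 mm above the channel floor (22 mm above the sill).
- door (a joint): Sliding clear glass door with aluminium edges, 166 x 205 x 6 mm, on top of the cabinet, upper face 69 mm above the sill. Value in m: 0 = shut (over the bay), 0.195 = fully open (over the mirrored roof); grows as the door moves to the cabinet's +y. Firm stops at both ends; needs about 2 N to slide and stays where left. Starts partly open.
- door_pull (a point): Top centre of the door's black pull, a straight upright bar fixed in the middle of the glass: 80 mm long along the cabinet's x, 12 mm thick along y, rising 22 mm above the glass; its top is 90 mm above the sill. Moves with the door: at y = -102 mm + joint value in the cabinet's frame.
- scraper: Steel tongue scraper lying flat, 140 mm long along its x, 60 g. Origin: centre of the underside at mid length. Handle: bar 12 mm wide, 10 mm high from x = -70 to +25 mm; then a wire loop 34 mm wide and 6 mm high to x = +70 mm. It may lie either way round in the channel.
- scraper_grip (a point): Balance point on the scraper's handle, 15 mm from the scraper's origin towards the handle's end, 5 mm above its underside; axes as the scraper's.
- nail_brush: Wooden nail brush, bristles down, 100 mm long along its x, 40 mm wide along y, 34 mm high: pale bristle block (94 x 36 mm) in the lower 16 mm, wooden back (100 x 40 mm) in the upper 18 mm; 70 g. Origin: centre of its underside.
- soap_dish: White ceramic soap dish, 115 x 80 x 20 mm, between scraper and brush. Origin under its centre. Leave alone.
- soap: Green soap bar, 78 x 50 x 24 mm, lying in the dish, its top 32 mm above the sill. Leave alone.
- cup: Clear cup, 74 mm wide, 95 mm high, with a blue toothbrush fixed in it reaching 180 mm above the sill. Origin under its centre. Leave alone.
- bottle: Blue bottle, 60 mm wide, 150 mm high. Origin under its centre. Leave alone.
Things that resemble listed ones, but are neither listed nor needed, are in the scene too. What is shaped like the nail_brush but blue is not meant.

How it is judged:
By the outcome, as a careful person would: the job done as asked, in the order asked, and still so for the second after the job is handed in, with the robot touching nothing.
It also fails if it takes over 72 s, if anything falls off the work surface, if the arm or the gripper's body presses on something with over 40 N, if the wrist force passes 120 N, or if a joint passes its speed limit or range.

ROBOT

A 7-joint arm with a two-finger parallel gripper is mounted at the origin on the work surface. World frame = base frame: x ahead of the robot, y to its left, z up, the work surface at z = 0. Lengths are in m, angles in rad, forces in N, time in s.
With the tool pointing down it reaches from about 0.35 to 0.9 m from the base axis. Payload 8.1 kg.
Tool frame: the origin (TCP) lies where the fingers leave the gripper's body, on its centre line; the fingertips stand 66 mm ahead of it and the grasp point (between the pads) lies 47 mm ahead of it (arm.tip_reach is the distance from the TCP to the fingertips, in m); z points along the fingers, y is the direction in which the jaws open and shut (so a half turn about z gives the same grasp; the last joint's range is limited). The gripper opens to 92 mm and grips with 3 to 60 N. Pads are 19 mm wide; open, the fingers measure 130 mm over their backs; the gripper's body (75 mm by 190 mm) begins 47 mm behind the grasp point.
Start: joints at [1.148, 0.434, 0.025, 1.573, -0.012, 1.134, -0.075], TCP at [0.196, -0.593, 0.292] pointing down, gripper open.
Joint ranges: [-2.62, 2.62], [-0.44, 2.09], [-1.27, 1.32], [0.08, 2.57], [-1.32, 4.46], [0.12, 2], [-2.74, 2.74]. Speed limits (rad/s): [2.22, 2.22, 3.01, 3.01, 3.14, 3.14, 3.14].

INTERFACE

Orientations are given as a rotation vector (axis times angle).
In Python, from cell import arm gives the robot as it stands.
- The arm moves only by the tool carry_out, never from a script. Its argument "plan" is a list of rows, each a list of 5 numbers: the shift along the world's x, y, z in cm, then the turn about the world's z in rad, then the finger opening in cm, from 0 to 9.18. In form: [[tx, ty, tz, spin, fingers], ...]. A call has 1 to 20 rows; each row is the pose to reach, as a shift and turn from the pose measured when the call began; what a row does not reach only later rows make up. A row lasts 1/10 s, in which the tool goes at most 50 mm and 8.59 degrees, less where a joint would pass 70% of its speed; a pose out of reach is approached as far as the arm can. A call with a gripper value outside its range is refused whole. The fingers move at their own pace and stop on an object; "squeeze" is the grip in N (left out, the last holds). Time passes only in rows, so rows that repeat a pose let the fingers close. It gives the time, the measured TCP pose, the force and the opening at its end, in the units of the state.
- arm.observe(): the state, without advancing time (a new reading comes with each control period).
- arm.get_image(name): name is "scene" or "top" or "wrist"; returns (picture, depth): 400x640x3 uint8, red, green, blue; 400x640 float32, m along the optical axis (not along the pixel's ray), 0 where there is no reading.
- arm.get_calibration(name): a dict with "intrinsics" (3x3 intrinsics, pixels), "D" ([k1, k2, p1, p2, k3] as OpenCV has them; the pictures are not rectified), "rvec" (rotation vector, rad) and "tvec" (3), from world to camera coordinates, as OpenCV has them; the wrist camera has in their place "tool_from_camera" (4x4, takes a point from camera to tool coordinates, whose origin is the TCP and whose axes are the flange's). Camera axes: x right, y down, z forward; pixel columns grow to the right and rows downward; lengths in m; the calibration is good to about 2 mm. A picture is of the moment at which its call begins: read the wrist's pose just before it. get_calibration takes no time and is no camera call.
- arm.sign_off(): hands the job in, once; it reports no verdict.
The state is a dict: "clock": time; "joints": joint angles; "dq": joint speeds; "joint_efforts": joint torques, N m; "position": TCP position; "ee_rot": TCP orientation; "force": force on the tool from outside, world axes, zero at the start; "ft_torque": the same for the moment, N m; "width": opening from 0.0 (shut) to 1.0 (fully open).
Only numpy, scipy, OpenCV 4.12 (cv2) and the standard library are available. Lean on these libraries where they do the work, as an engineer would, in place of code of your own. Each camera call takes 0.05 s, during which the arm holds its last target. There are 200 camera calls.

## Working session

There is one attempt and no reset: what is moved stays moved. The work goes in short steps, Python scripts to look and compute and a tool call to move; the robot and the scene stay as the last step left them, time stands still between calls to the robot, and variables do not carry over. Pictures are saved under pics/ and viewed, about 8 in all and at most 12, crops included, and the job is handed in when it is done.

Besides the shell and the picture viewer there is one more tool, called as name(argument=value, ...) on one line, values as JSON. carry_out: Moves the arm, as the interface text tells. Its arguments: {"type":"object","properties":{"plan":{"type":"array"},"squeeze":{"type":"number"}},"required":["plan"]}

```bash
mkdir -p pics; ls; cat > h.py <<'E'
import numpy as np, cv2
from cell import arm
def cam(name):
    c=arm.get_calibration(name); K=np.array(c["intrinsics"],float); D=np.array(c["D"],float)
    if "rvec" in c:
        R=cv2.Rodrigues(np.array(c["rvec"],float))[0]; t=np.array(c["tvec"],float).ravel()
        return K,D,R.T,-R.T@t
    s=arm.observe(); T=np.eye(4); T[:3,:3]=cv2.Rodrigues(np.array(s["ee_rot"],float))[0]; T[:3,3]=s["position"]
    M=T@np.array(c["tool_from_camera"]); return K,D,M[:3,:3],M[:3,3]
def shot(name,fn):
    C=cam(name); im,d=arm.get_image(name); cv2.imwrite(f"pics/{fn}.png",im[:,:,::-1])
    np.savez(f"pics/{fn}.npz",im=im,d=d,K=C[0],D=C[1],R=C[2],o=C[3]); return im,d
def load(fn): return np.load(f"pics/{fn}.npz")
def ray(f,u,v):
    p=cv2.undistortPoints(np.array([[[u,v]]],float),f["K"],f["D"])[0,0]; return f["R"]@np.array([p[0],p[1],1.])
def onz(f,u,v,z): # intersection with height z
    r=ray(f,u,v); return f["o"]+r*(z-f["o"][2])/r[2]
def dep(f,u,v):
    return f["o"]+ray(f,u,v)*float(np.median(f["d"][int(v)-1:int(v)+2,int(u)-1:int(u)+2]))
def crop(fn,x0,y0,x1,y1,s,out):
    i=cv2.imread(f"pics/{fn}.png")[y0:y1,x0:x1]; cv2.imwrite(f"pics/{out}.png",cv2.resize(i,None,fx=s,fy=s,interpolation=cv2.INTER_CUBIC))
E
python3 - <<'E'
from h import *
import cv2
a,_=shot("top","t0"); b,_=shot("scene","s0")
print(arm.observe())
cv2.imwrite("pics/both.png",cv2.resize(np.vstack([a,b])[:,:,::-1],None,fx=.75,fy=.75,interpolation=cv2.INTER_AREA))
E
```

```text
pics
{'clock': 0.1, 'joints': array([ 1.1483855 ,  0.43517296,  0.02500366,  1.57401934, -0.0115973 ,
        1.1340153 , -0.07508447]), 'dq': array([-0.00087471, -0.00223703, -0.00041792, -0.00243706,  0.00124169,
        0.0015387 ,  0.0007884 ]), 'joint_efforts': array([ 3.25781155e-03, -6.69132042e+01,  9.88337584e-01, -3.15149045e+01,
       -6.04666932e-02,  3.73817061e-02,  5.02893522e-05]), 'position': array([ 0.1963134 , -0.592971  ,  0.29150642]), 'ee_rot': array([-3.10013134e+00, -4.99869186e-01,  5.95955016e-04]), 'force': array([-0.09683209, -0.55910144, -0.3905907 ]), 'ft_torque': array([ 0.02367113,  0.04082398, -0.02870217]), 'width': 1.0008270737647644}
```

View pics/t0.png

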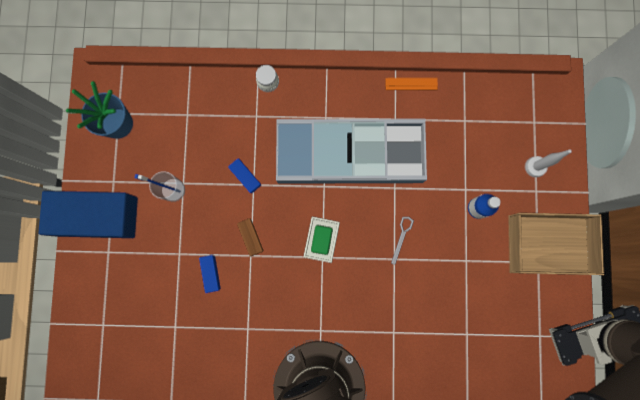

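View pics/s0.png

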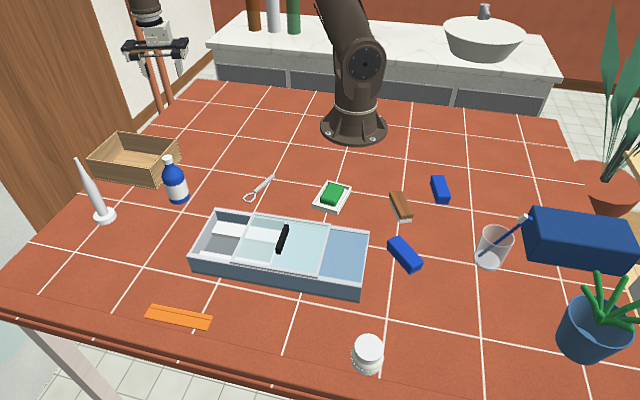

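The top view shows the cabinet at (277-426, 119-183) with the bay on the right and the pull at (350,148). The scraper runs from (394,262) to (406,220). There are three brush-shaped things: blue at (244,175), blue at (209,273) and brown wood at (250,237). The brown one fits. I'll enlarge it to confirm.

```bash
python3 - <<'E'
from h import *
crop("t0",225,110,435,275,3.8,"c1")
E
```

```text
(no output)
```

View pics/c1.png

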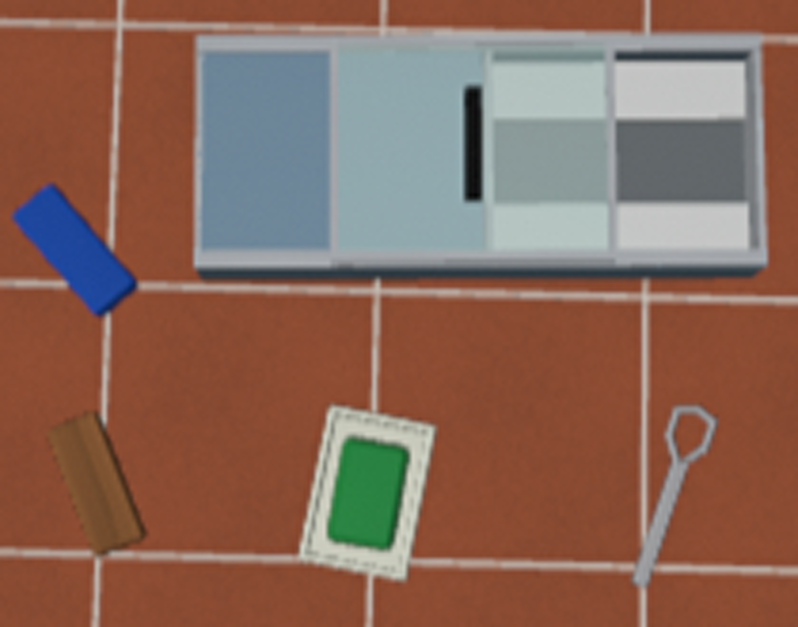

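The crop confirms the wooden brush at crop (97,482). The pull is at (473,144), the scraper handle's end at (641,583) and its loop end at (692,408).

```bash
python3 - <<'E'
from h import *
f=load("t0"); 
def P(n,x,y,z):
    u,v=225+x/3.8-.37,110+y/3.8-.37; print(n,(onz(f,u,v,z)*1000).round(0),'depth',(dep(f,u,v)*1000).round(0))
print(f["o"])
for n,x,y,z in [("cabTL",196,37,.062),("cabTR",760,37,.062),("cabBR",766,265,.062),("cabBL",197,266,.062),("pullT",473,88,.09),("pullB",473,199,.09),
 ("doorL",334,150,.069),("doorR",611,150,.069),("chan1",680,119,.022),("chan2",680,202,.022),
 ("scrEnd",641,583,.01),("scrJ",681,462,.008),("scrTip",692,408,.006),("br1",50,430,.034),("br2",94,411,.034),("br3",145,537,.034),("br4",100,553,.034),("soapc",368,493,.03)]: P(n,x,y,z)
s=arm.observe(); print(cv2.Rodrigues(s["ee_rot"])[0].round(3))
print(arm.get_calibration("wrist")["tool_from_camera"])
E
```

```text
[ 0.33457165 -0.01020772  1.43234662]
cabTL [724. 134.  62.] depth [741. 141.   2.]
cabTR [ 733. -274.   62.] depth [ 750. -286.    2.]
cabBR [ 566. -279.   62.] depth [ 568. -281.   51.]
cabBL [555. 128.  62.] depth [556. 128.  58.]
pullT [683. -66.  90.] depth [685. -66.  85.]
pullB [603. -67.  90.] depth [603. -68.  89.]
doorL [641.  32.  69.] depth [641.  32.  70.]
doorR [ 645. -166.   69.] depth [ 645. -166.   69.]
chan1 [ 681. -223.   22.] depth [ 681. -223.   20.]
chan2 [ 618. -223.   22.] depth [ 620. -225.   11.]
scrEnd [ 338. -198.   10.] depth [ 338. -199.    7.]
scrJ [ 427. -227.    8.] depth [ 427. -227.    7.]
scrTip [ 467. -235.    6.] depth [ 467. -235.    6.]
br1 [437. 233.  34.] depth [440. 238.   3.]
br2 [452. 201.  34.] depth [455. 206.   3.]
br3 [362. 161.  34.] depth [362. 161.  31.]
br4 [350. 193.  34.] depth [350. 193.  30.]
soapc [398.   2.  30.] depth [398.   2.  31.]
[[ 0.949  0.314 -0.001]
 [ 0.314 -0.949  0.001]
 [-0.    -0.001 -1.   ]]
[[-9.67224830e-04 -9.50878830e-01 -3.09561812e-01  8.43697180e-02]
 [ 9.99999174e-01 -1.18184851e-03  5.05781702e-04  3.30746172e-06]
 [-8.46792280e-04 -3.09561067e-01  9.50879187e-01 -9.18221363e-02]
 [ 0.00000000e+00  0.00000000e+00  0.00000000e+00  1.00000000e+00]]
```

Cabinet: centre about (0.6455, -0.073), yaw about 0.022, with the door now at about 0.108. The measured sizes match those given. I'll move over the pull with the jaws along the track so they straddle it.

carry_out(plan=[[44.8,52.6,0,-0.3,5],[44.8,52.6,0,-0.3,5],[44.8,52.6,0,-0.3,5],[44.8,52.6,0,-0.3,5],[44.8,52.6,0,-0.3,5],[44.8,52.6,0,-0.3,5],[44.8,52.6,0,-0.3,5],[44.8,52.6,0,-0.3,5],[44.8,52.6,0,-0.3,5],[44.8,52.6,0,-0.3,5],[44.8,52.6,0,-0.3,5],[44.8,52.6,0,-0.3,5],[44.8,52.6,0,-0.3,5],[44.8,52.6,0,-0.3,5],[44.8,52.6,0,-0.3,5],[44.8,52.6,0,-0.3,5],[44.8,52.6,0,-0.3,5],[44.8,52.6,0,-0.3,5]])

```text
clock: 1.9
position: [0.6436, -0.0688, 0.2916]
ee_rot: [-3.141, -0.027, 0.001]
force: [-0.1, 0.7, 0.3]
width: 0.544
```

carry_out(plan=[[0,0,-4,0,5],[0,0,-8,0,5],[0,0,-12,0,5],[0,0,-14,0,5],[0,0,-15,0,5],[0,0,-15,0,5],[0,1,-15,0,5],[-0.1,2,-15,0,5],[-0.1,3,-15,0,5],[-0.1,4,-15,0,5],[-0.1,5,-15,0,5],[-0.1,6,-15,0,5],[-0.2,7,-15,0,5],[-0.2,8,-15,0,5],[-0.2,9,-15,0,5],[-0.2,9.6,-15,0,5],[-0.2,10.2,-15,0,5],[-0.2,10.2,-15,0,5]])

```text
clock: 3.7
position: [0.6413, 0.0347, 0.1414]
ee_rot: [-3.14, -0.029, 0.002]
force: [0.3, 0.4, -0.7]
width: 0.544
```

carry_out(plan=[[0,0.2,0,0,5],[0,0.4,0,0,5],[0,0.6,0,0,5],[0,0.7,0,0,5],[0,0.8,0,0,5],[0,0.8,0,0,5]])

```text
clock: 4.3
position: [0.6414, 0.0397, 0.1412]
ee_rot: [3.14, 0.026, -0.002]
force: [-0.6, -8.3, 1.1]
width: 0.549
```

The door is against its stop: it halted at 8 N, short of the commanded pose. I'll back off, lift, and go to look at the scraper.

carry_out(plan=[[0,-0.8,0,0,5],[0,-0.8,4,0,5],[0,-0.8,8,0,5],[0,-0.8,12,0,5],[-3,-4,15,0,4],[-19.8,-26.9,15,-0.3,4],[-19.8,-26.9,15,-0.3,4],[-19.8,-26.9,15,-0.3,4],[-19.8,-26.9,15,-0.3,4],[-19.8,-26.9,15,-0.3,4],[-19.8,-26.9,15,-0.3,4],[-19.8,-26.9,15,-0.3,4],[-19.8,-26.9,15,-0.3,4],[-19.8,-26.9,15,-0.3,4],[-19.8,-26.9,15,-0.3,4]])

```text
clock: 5.8
position: [0.4443, -0.228, 0.2911]
ee_rot: [3.11, -0.44, -0.003]
force: [-0.6, 0.5, 0.3]
width: 0.435
```

```bash
python3 - <<'E'
from h import *
shot("top","t1"); shot("wrist","w1"); s=arm.observe(); print(s["position"],s["ee_rot"],s["clock"])
a=cv2.imread("pics/t1.png")[105:195,220:440]; b=cv2.imread("pics/w1.png")
a=cv2.resize(a,(640,262)); b=cv2.resize(b,None,fx=.8,fy=.8)
c=np.zeros((582,640,3),np.uint8); c[:262]=a; c[262:582,:512]=b; cv2.imwrite("pics/v1.png",c)
E
```

```text
[ 0.44402689 -0.22825597  0.29108218] [ 3.10936090e+00 -4.40729052e-01 -2.90715919e-03] 5.9
```

View pics/v1.png

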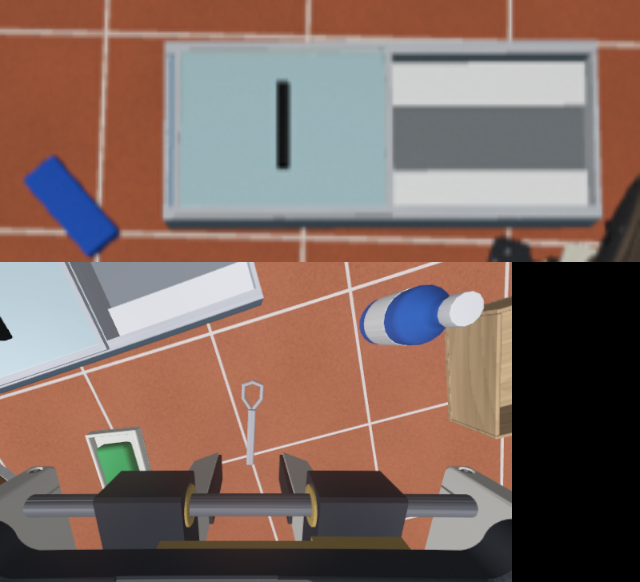

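The door is fully open, with the pull at (283,125) in the upper half. In the wrist view the scraper runs from its handle end at (249,464), through the loop joint at (251,409), to the loop tip at (252,381).

```bash
python3 - <<'E'
from h import *
f=load("w1")
for n,x,y,z in [("end",249.5,464,.01),("J",251,409,.008),("tip",252,381,.006)]:
    print(n,(onz(f,x/.8,(y-262)/.8,z)*1000).round(1))
g=load("t1")
# bay walls/channel from the top view, crop scale 640/220
k=640/220
for n,x,y,z in [("pull",283,82,.09),("pull2",283,167,.09),("ch L top",395,107,.022),("ch R top",580,107,.022),("ch L bot",395,170,.022),("ch R bot",580,170,.022),("doorR",391,125,.069),("doorR+",391,200,.069)]:
    print(n,(onz(g,220+x/k-.3,105+y/k-.3,z)*1000).round(1))
E
```

```text
end [ 338.9 -196.8   10. ]
J [ 428.  -225.1    8. ]
tip [ 468.7 -238.5    6. ]
pull [680.8  20.4  90. ]
pull2 [600.9  18.3  90. ]
ch L top [676.1 -87.3  22. ]
ch R top [ 680.3 -266.5   22. ]
ch L bot [614.  -88.3  22. ]
ch R bot [ 618.2 -266.6   22. ]
doorR [647.4 -81.2  69. ]
doorR+ [576.2 -82.5  69. ]
```

carry_out(plan=[[-5.4,1.5,0,-0.03,4],[-5.4,1.5,-4,-0.03,4],[-5.4,1.5,-8,-0.03,4],[-5.4,1.5,-12,-0.03,4],[-5.4,1.5,-16,-0.03,4],[-5.4,1.5,-19,-0.03,4],[-5.4,1.5,-21,-0.03,4],[-5.4,1.5,-22.1,-0.03,4],[-5.4,1.5,-22.1,-0.03,4],[-5.4,1.5,-22.1,-0.03,0.5],[-5.4,1.5,-22.1,-0.03,0.5],[-5.4,1.5,-22.1,-0.03,0.5],[-5.4,1.5,-22.1,-0.03,0.5],[-5.4,1.5,-22.1,-0.03,0.5]], squeeze=20)

```text
clock: 7.3
position: [0.3904, -0.2134, 0.0707]
ee_rot: [3.102, -0.487, -0.001]
force: [-0.3, 1.2, 7.4]
width: 0.125
```

The scraper is held (opening about 11.5 mm). I'll lift, turn and carry it over the bay.

carry_out(plan=[[0,0,4,0,0.5],[0,0,8,0,0.5],[0,0,12,0,0.5],[6,1,13,-0.15,0.5],[10,2,13,-0.3,0.5],[14,3,13,-0.45,0.5],[18,4,13,-0.6,0.5],[22,4.5,13,-0.75,0.5],[25.6,5,13,-0.9,0.5],[25.6,5,13,-1.05,0.5],[25.6,5,13,-1.15,0.5],[25.6,5,13,-1.24,0.5],[25.6,5,13,-1.24,0.5],[25.6,5,13,-1.24,0.5],[25.6,5,13,-1.24,0.5]])

```text
clock: 8.8
position: [0.6463, -0.1632, 0.2007]
ee_rot: [2.245, -2.197, -0.002]
force: [-0.6, -0.2, -0.5]
width: 0.125
```

```bash
python3 - <<'E'
from h import *
shot("wrist","w2"); s=arm.observe(); r=s["ee_rot"]; print(s["position"],2*np.arctan2(r[1],r[0]),s["width"],s["joints"].round(2),s["force"].round(1))
E
```

```text
[ 0.64630186 -0.16341301  0.20075457] -1.5500533855122112 0.1277712654782783 [-0.09  0.6   0.4   1.59 -0.26  1.01 -2.73] [ 0.2  0.3 -0.7]
```

View pics/w2.png

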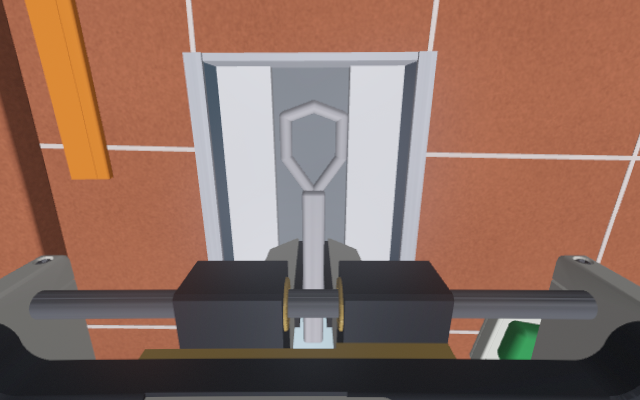

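The scraper is in line with the channel (loop at (314,150), channel at 272-350). Joint 7 reads -2.73, right at its limit, so I'll turn half round instead and lay it the other way, which is allowed.

carry_out(plan=[[0,0,2,0.14,0.5],[0,-1,2,0.28,0.5],[0,-2,2,0.42,0.5],[0,-3,2,0.56,0.5],[0,-3,2,0.7,0.5],[0,-3,2,0.84,0.5],[0,-3,2,0.98,0.5],[0,-3,2,1.12,0.5],[0,-3,2,1.26,0.5],[0,-3,2,1.4,0.5],[0,-3,2,1.54,0.5],[0,-3,2,1.68,0.5],[0,-3,2,1.82,0.5],[0,-3,2,1.96,0.5],[0,-3,2,2.1,0.5],[0,-3,2,2.24,0.5],[0,-3,2,2.38,0.5],[0,-3,2,2.52,0.5],[0,-3,2,2.66,0.5],[0,-3,2,2.8,0.5]])

```text
clock: 10.85
position: [0.6462, -0.194, 0.2212]
ee_rot: [2.54, 1.845, 0.001]
force: [0.0, -0.5, -1.8]
width: 0.126
```

carry_out(plan=[[0.05,0,-2,0.14,0.5],[0.05,0,-2,0.28,0.5],[0.05,0,-2,0.34,0.5],[0.05,0,-2,0.34,0.5],[0.05,0,-2,0.34,0.5]])

```text
clock: 11.35
position: [0.6466, -0.1944, 0.2015]
ee_rot: [2.194, 2.245, 0.003]
force: [0.2, -0.2, 0.4]
width: 0.125
```

```bash
python3 - <<'E'
from h import *
shot("wrist","w3"); s=arm.observe(); r=s["ee_rot"]; print(s["clock"],s["position"],2*np.arctan2(r[1],r[0]),s["width"],s["joints"].round(2),s["force"].round(1))
E
```

```text
11.4 [ 0.64673546 -0.19423125  0.20153809] 1.5941666089079074 0.1270264312353669 [ 0.45  0.63 -0.38  1.52  0.25  1.04  0.03] [-0.   0.7 -1.7]
```

View pics/w3.png

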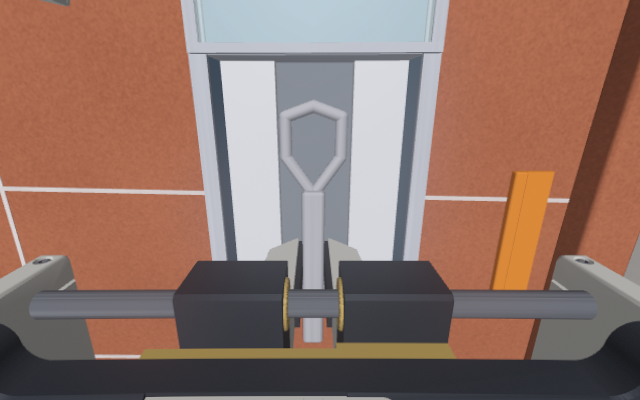

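It is aligned: loop and handle at column 313, channel at 276-352. Lowering it now.

carry_out(plan=[[0,0,-4,0,0.5],[0,0,-8,0,0.5],[0,0,-10,0,0.5],[0,0,-11,0,0.5],[0,0,-11.5,0,0.5],[0,0,-11.9,0,0.5],[0,0,-12.05,0,0.5],[0,0,-12.05,0,0.5]])

```text
clock: 12.2
position: [0.6472, -0.1943, 0.0819]
ee_rot: [2.193, 2.244, 0.003]
force: [0.1, -0.0, -0.5]
width: 0.128
```

carry_out(plan=[[0,0,-0.1,0,0.5],[0,0,-0.1,0,0.5],[0,0,-0.1,0,2],[0,0,-0.1,0,2],[0,0,-0.1,0,2],[0,0,1,0,2],[0,0,4,0,2],[0,0,8,0,2],[0,0,12,0,2],[0,0,15,0,2],[0,0,15,0,2]])

```text
clock: 13.3
position: [0.6495, -0.1944, 0.2382]
ee_rot: [2.188, 2.239, 0.011]
force: [0.4, 0.8, 1.0]
width: 0.22
```

carry_out(plan=[[-3,4,6,-0.14,7],[-6,8,6,-0.28,7],[-9,12,6,-0.42,7],[-12,16,6,-0.56,7],[-15,20,6,-0.7,7],[-18,25,6,-0.84,7],[-20,30,6,-0.98,7],[-22.5,34,6,-1.12,7],[-22.5,39.5,6,-1.17,7],[-22.5,39.5,6,-1.17,7],[-22.5,39.5,6,-1.17,7],[-22.5,39.5,6,-1.17,7],[-22.5,39.5,6,-1.17,7],[-22.5,39.5,6,-1.17,7]])

```text
clock: 14.7
position: [0.4249, 0.1992, 0.2981]
ee_rot: [3.058, 0.654, -0.001]
force: [0.2, 0.1, 0.0]
width: 0.763
```

```bash
python3 - <<'E'
from h import *
shot("top","t2"); shot("wrist","w4"); s=arm.observe(); r=s["ee_rot"]; print(s["clock"],s["position"],2*np.arctan2(r[1],r[0]),s["joints"].round(2))
a=cv2.imread("pics/t2.png")[105:195,220:440]; b=cv2.imread("pics/w4.png")
a=cv2.resize(a,(440,180)); c=np.zeros((580,640,3),np.uint8); c[:180,:440]=a; c[180:]=b; cv2.imwrite("pics/v2.png",c)
E
```

```text
14.8 [0.42492616 0.19948495 0.29819375] 0.4217758711149849 [-0.21  0.21 -0.41  1.9   0.11  1.06 -1.82]
```

View pics/v2.png

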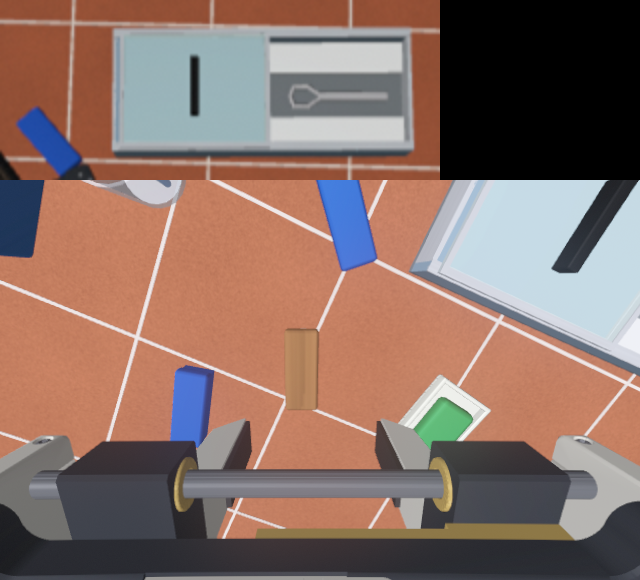

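The scraper lies flat in the channel. The wooden brush's top face has corners at about (287,330), (317,329), (318,409) and (286,409), with no sides showing that matter.

```bash
python3 - <<'E'
from h import *
f=load("w4")
p=np.array([onz(f,u,v-180,.034)*1000 for u,v in [(287,330),(316.5,330),(318,409),(286,409)]])
print(p.round(1),p.mean(0).round(1)); ax=(p[0]+p[1]-p[2]-p[3])/2; w=(p[0]+p[3]-p[1]-p[2])/2; print(np.linalg.norm(ax),np.linalg.norm(w),np.arctan2(ax[1],ax[0]))
m=p.mean(0)/1000; s=arm.observe(); print((m-s["position"])*100)
E
```

```text
[[439.8 233.8  34. ]
 [453.4 203.3  34. ]
 [365.5 161.6  34. ]
 [349.6 197.6  34. ]] [402.1 199.1  34. ]
97.20485870768763 36.3906640701717 0.41264867811590833
[ -2.28635613  -0.04093111 -26.41937518]
```

carry_out(plan=[[-2.3,0,0,-0.01,7],[-2.3,0,-4,-0.01,7],[-2.3,0,-8,-0.01,7],[-2.3,0,-12,-0.01,7],[-2.3,0,-16,-0.01,7],[-2.3,0,-19,-0.01,7],[-2.3,0,-21,-0.01,7],[-2.3,0,-21.4,-0.01,7],[-2.3,0,-21.4,-0.01,7],[-2.3,0,-21.4,-0.01,3],[-2.3,0,-21.4,-0.01,3],[-2.3,0,-21.4,-0.01,3],[-2.3,0,-21.4,-0.01,3],[-2.3,0,-21.4,-0.01,3],[-2.3,0,-21.4,-0.01,3]], squeeze=15)

```text
clock: 16.3
position: [0.4022, 0.1996, 0.0847]
ee_rot: [3.062, 0.639, 0.0]
force: [-1.4, -0.4, 6.4]
width: 0.433
```

The brush is held at 39.8 mm, as expected. Carrying it over the bay.

carry_out(plan=[[0,0,4,0,3],[0,0,8,0,3],[0,0,12,0,3],[0,0,16,0,3],[3,-4,18,-0.13,3],[24.4,-37.8,18,-0.26,3],[24.4,-37.8,18,-0.39,3],[24.4,-37.8,18,-0.39,3],[24.4,-37.8,18,-0.39,3],[24.4,-37.8,18,-0.39,3],[24.4,-37.8,18,-0.39,3],[24.4,-37.8,18,-0.39,3],[24.4,-37.8,18,-0.39,3],[24.4,-37.8,18,-0.39,3],[24.4,-37.8,18,-0.39,3],[24.4,-37.8,18,-0.39,3],[24.4,-37.8,18,-0.39,3]])

```text
clock: 18.0
position: [0.6459, -0.1765, 0.2648]
ee_rot: [3.129, 0.038, -0.004]
force: [0.2, 0.0, -1.3]
width: 0.432
```

```bash
python3 - <<'E'
from h import *
shot("wrist","w5"); s=arm.observe(); r=s["ee_rot"]; print(s["clock"],s["position"],2*np.arctan2(r[1],r[0]),s["joints"].round(2),s["width"])
E
```

```text
18.05 [ 0.6459333  -0.17670518  0.26499331] 0.023847635315878156 [ 0.28  0.54 -0.15  1.48  0.1   1.14 -1.44] 0.4343142660507501
```

View pics/w5.png

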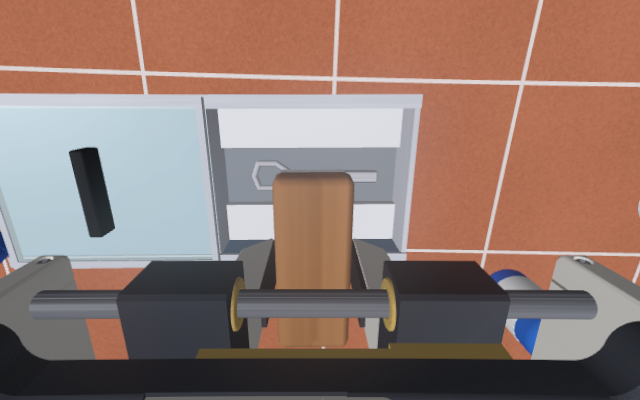

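The brush hangs crosswise over the scraper, centred on column 313 and lined up with the bay (columns 217-405). Lowering it.

carry_out(plan=[[0,-0.1,-4,0,3],[0,-0.1,-8,0,3],[0,-0.1,-12,0,3],[0,-0.1,-14,0,3],[0,-0.1,-15,0,3],[0,-0.1,-15.5,0,3],[0,-0.1,-15.7,0,3],[0,-0.1,-15.7,0,3],[0,-0.1,-15.7,0,3]])

```text
clock: 18.95
position: [0.6466, -0.1778, 0.1093]
ee_rot: [3.128, 0.037, -0.001]
force: [0.8, 0.1, -0.8]
width: 0.438
```

carry_out(plan=[[0,0,-0.1,0,3],[0,0,-0.2,0,3],[0,0,-0.25,0,3],[0,0,-0.25,0,3]])

```text
clock: 19.35
position: [0.6467, -0.1778, 0.1069]
ee_rot: [3.128, 0.037, -0.0]
force: [-1.3, 0.7, -0.2]
width: 0.435
```

carry_out(plan=[[0,0,-0.1,0,3],[0,0,-0.1,0,3],[0,0,-0.1,0,6],[0,0,-0.1,0,6],[0,0,-0.1,0,6],[0,0,1,0,6],[0,0,4,0,6],[0,0,8,0,6],[0,0,12,0,6],[0,0,15,0,6],[-0.5,5,15,0,5],[-0.5,19.7,15,0,5],[-0.5,19.7,15,0,5],[-0.5,19.7,15,0,5],[-0.5,19.7,15,0,5],[-0.5,19.7,15,0,5],[-0.5,19.7,15,0,5]])

```text
clock: 21.05
position: [0.6418, 0.0176, 0.2572]
ee_rot: [3.127, 0.035, -0.0]
force: [-0.2, -0.5, -0.1]
width: 0.548
```

```bash
python3 - <<'E'
from h import *
shot("top","t3"); shot("scene","s3"); s=arm.observe(); print(s["clock"],s["position"],s["ee_rot"])
a=cv2.resize(cv2.imread("pics/t3.png")[105:195,260:440],(540,270)); b=cv2.resize(cv2.imread("pics/s3.png")[195:310,175:385],None,fx=2.57,fy=2.57,interpolation=cv2.INTER_CUBIC)
b=b[:,:540]; c=np.zeros((270+b.shape[0],540,3),np.uint8); c[:270]=a; c[270:,:b.shape[1]]=b; cv2.imwrite("pics/v3.png",c)
E
```

```text
21.15 [0.64175347 0.01710377 0.25701378] [ 3.12711558e+00  3.29921405e-02 -4.15736982e-04]
```

View pics/v3.png

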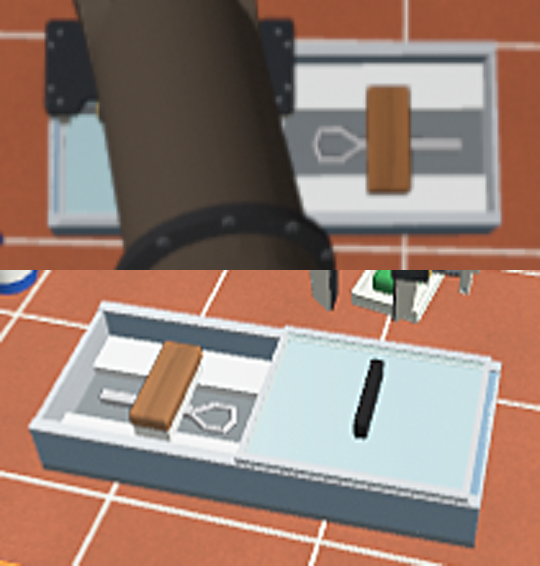

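Both are placed: the brush bridges the two ledges across the scraper, which lies flat (brush at (388,138) and loop at (335,145) in the upper half). Next I'll shut the door.

carry_out(plan=[[0,0.2,-4,0,5],[0,0.2,-8,0,5],[0,0.2,-10.5,0,5],[0,0.2,-11.5,0,5],[0,0.2,-11.5,0,5],[0,-1.5,-11.5,0,5],[0,-3,-11.5,0,5],[0.1,-4.5,-11.5,0,5],[0.1,-6,-11.5,0,5],[0.1,-7.5,-11.5,0,5],[0.2,-9,-11.5,0,5],[0.2,-10.5,-11.5,0,5],[0.2,-12,-11.5,0,5],[0.3,-13.5,-11.5,0,5],[0.3,-15,-11.5,0,5],[0.3,-16.5,-11.5,0,5],[0.4,-18,-11.5,0,5],[0.4,-19,-11.5,0,5],[0.4,-20,-11.5,0,5],[0.4,-20.3,-11.5,0,5]])

```text
clock: 23.15
position: [0.6456, -0.1877, 0.1419]
ee_rot: [3.126, 0.031, -0.001]
force: [0.4, 1.0, -0.7]
width: 0.55
```

carry_out(plan=[[0,-0.2,0,0,5],[0,-0.4,0,0,5],[0,-0.6,0,0,5],[0,-0.8,0,0,5],[0,-0.8,0,0,5]])

```text
clock: 23.65
position: [0.6458, -0.1928, 0.1418]
ee_rot: [3.129, 0.034, -0.001]
force: [1.1, 8.0, 0.2]
width: 0.539
```

It is at the stop with 8 N. Total pull travel works out at 232.5 - 38 = 194.5 mm, against 195 mm for a full stroke. I'll back off, retreat and check.

carry_out(plan=[[0,0.6,0,0,5],[0,0.8,0,0,5],[0,0.8,3,0,5],[0,0.8,7,0,5],[0,0.8,11,0,5],[0,0.8,15,0,5],[-5,-3,15,0,5],[-10,-8,15,0,5],[-15,-12,15,0,5],[-20,-15,15,0,5],[-25,-18,15,0,5],[-25,-18,15,0,5],[-25,-18,15,0,5]])

```text
clock: 24.95
position: [0.3899, -0.3769, 0.292]
ee_rot: [3.127, 0.022, -0.006]
force: [0.3, -0.2, 0.7]
width: 0.546
```

```bash
python3 - <<'E'
from h import *
shot("top","t4"); shot("scene","s4"); s=arm.observe(); print(s["clock"],s["position"],s["force"])
a=cv2.imread("pics/t4.png")[105:285,130:510]; a=cv2.resize(a,None,fx=1.6,fy=1.6); b=cv2.resize(cv2.imread("pics/s4.png")[195:310,175:385],None,fx=2.57,fy=2.57,interpolation=cv2.INTER_CUBIC)
c=np.zeros((a.shape[0]+b.shape[0],608,3),np.uint8); c[:a.shape[0],:a.shape[1]]=a; c[a.shape[0]:,:b.shape[1]]=b; cv2.imwrite("pics/v4.png",c)
E
```

```text
25.05 [ 0.39302923 -0.37496802  0.29207447] [-0.15107808  0.72503514 -0.84108151]
```

View pics/v4.png

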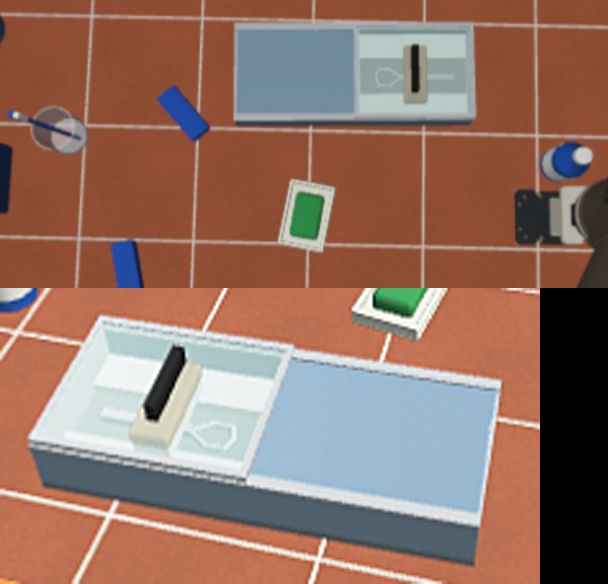

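The door is fully shut over the bay, with the brush and scraper still in place beneath it. The soap dish, cup and bottle stand where they were.

```bash
python3 -c "
from cell import arm; print(arm.sign_off())"
```

```text
the job is handed in; nothing more can be done
None
```

The job is done and handed in at about 25 s of the 72 s allowed.

- **Door opened:** I pushed the door to its open stop by the black pull, where it halted with 8 N of resistance.
- **Scraper:** It lies flat in the channel with its loop towards the cabinet's +y end. I turned it half round before laying it because joint 7 read -2.73 rad, almost at its -2.74 limit.
- **Brush:** The wooden nail brush lies bristles down across the scraper and bridges both white ledges. It touched down with almost no force on the wrist.
- **Door shut:** I pushed it to the closed stop, again with 8 N of resistance. The pull travelled about 194.5 mm, against a full stroke of 195 mm.

The last pictures show the door shut over the bay with brush and scraper in place beneath it. The soap dish with its soap, the cup and the bottle look unmoved, and the arm is clear of everything. No check failed. I did not measure exact final positions, only read them from the pictures.

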